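# Start up the glaze jar mill: load the jar, zero the speed, isolator on

### The job

Get the glaze mill ready to run: lift the closed porcelain jar out of its wooden rest and lay it gently along the two rollers of the mill, about midway between the end cheeks, and on the control desk turn the ball-grip speed dial anticlockwise right back to its zero stop. Only when both are done, turn the isolator handle a quarter turn clockwise from off to on, so that it snaps fully home; leave everything else on the table where it stands.

Things in the scene. Friction and masses are not known exactly. Their poses are not given: they have to be found in the camera images.
- desk: Grey sloped-front control desk, fixed: 250 mm wide (y), 170 deep (x), 40 high in front (-x), 138 behind; left or right of the jar rest, the mill opposite. Origin: centre of underside, z up. Its panel slopes at 35 degrees: outward normal (-0.574, 0, 0.819), up the slope (0.819, 0, 0.574) in its frame, middle at (-0.015, 0, 0.089). On it: isolator right (y = -0.065), speed dial left (y = +0.065).
- isolator (a joint): Isolator handle angle (rad): 0 = off, handle across the panel, nose to the left (desk +y); 1.571 = on, nose up the slope. On is clockwise seen facing the panel; a stop at each end. Over-centre snap spring: 0.2 N m holds it at either stop, falling to nothing half way (0.785) and then driving it to the other stop; let go past 0.9 it goes home by itself.
- isolator_grip (a point): Grip point on the handle's turning axis, 36 mm out from the panel. Handle: black bar 82 mm long (34 behind the axis, 48 to the tapered nose with white line), 16 thick, flat sides, from 17 to 53 mm out from the panel; round hub (46 mm) under it to 23 mm out, collar (58 mm) to 13. The point turns with it: z outward along the axis, y along the bar to the nose, x across the bar.
- speed (a joint): Speed dial (rad): 0 = zero stop (pointer at lower left), grows clockwise seen from in front of the panel, up to 4.71. Starts 0.6 to 1.3 above zero. It stays where it is left; friction 0.05 N m.
- speed_ball (a point): Centre of the dial's ball grip: smooth black ball 46 mm in diameter on a 16 mm stem, centre on the turning axis 46.5 mm out from the panel; a 52 mm round skirt lies under it, to 12 mm out. Fingers hold it only across its widest part, at its centre; higher or lower they slip off. The point turns with the dial; its z is the turning axis, outward from the panel.
- mill: Bench jar mill, fixed: grey housing 170 mm deep (x), 260 wide (y), 72 high; on top two level rollers with black rubber bands along y between aluminium end cheeks. Rollers: 30 mm diameter over the bands, 212 long, axes 105 mm above the table, at x = +26 and -26 mm. Cheeks: inner faces at y = +106 and -106 mm, tops 124 mm high. Origin: centre of underside; z up.
- mill_seat (a point): Point midway along the rollers and midway between them, 143 mm above the table, where the jar body's centre is when it lies correctly on both rollers. Axes as the mill's: y along the rollers.
- jar: Closed porcelain mill jar lying in the wooden rest: white cylinder 62 mm in diameter, 100 mm long, with a black screw lid (52 mm diameter) at one end, to 78 mm from the origin; 0.45 to 0.8 kg. Origin: middle of the white cylinder, on its axis; y along the axis to the lid. It may lie either way round on the rollers, and rolls about its axis.
- rest: Wooden jar rest, fixed: base board 100 mm (x) by 130 (y) by 12, with two V saddles 16 mm thick, 82 mm apart along y, up to 45 mm high; the jar lies in them along y, its axis 55 mm above the table. The 66 mm between the saddles is open for fingers on both sides. Origin: centre of underside.
- spare_jar: Bystander: larger spare porcelain jar, 72 mm diameter, 115 mm high, standing upright with its black lid on top; origin under its centre.
- bowl: Bystander: unglazed clay bowl, 90 mm across, 50 mm high; origin under its centre.
- flask: Bystander: black drinking flask, 74 mm diameter, 225 mm high; origin under its centre.
- banding_wheel: Bystander: potter's banding wheel (turntable), 200 mm diameter, 64 mm high; origin under its centre.
- glaze_pot: Bystander: white lidded glaze pot, 96 mm diameter, 118 mm high; origin under its centre.
- knife: Bystander: clay spatula, 190 mm, lying on the table; origin under its middle.
- rib: Bystander: flat wooden throwing rib, 110 x 50 x 8 mm, lying on the table; origin under its centre.
- brush: Bystander: glaze brush, 200 mm, lying on the table; origin under its middle.
Not all that is in view belongs to the job. What is shaped like the jar but yellow is not meant.

How it is judged:
By the outcome, as a careful person would: the job done as asked, in the order asked, and still so for the second after the job is handed in, with the robot touching nothing.
It also fails if it takes over 67 s, if anything falls off the work surface, if the arm or the gripper's body presses on something with over 40 N, if the wrist force passes 120 N, or if a joint passes its speed limit or range.

### The arm

A 6-joint arm with a two-finger parallel gripper is mounted at the origin on the work surface. World frame = base frame: x ahead of the robot, y to its left, z up, the work surface at z = 0. Lengths are in m, angles in rad, forces in N, time in s.
With the tool pointing down it reaches from about 0.35 to 0.85 m from the base axis. Payload 8.1 kg.
Tool frame: the origin (TCP) lies at the very end of the fingers, on their centre line; the grasp point (between the pads) lies 19 mm behind it (env.grip_depth is the distance from the TCP to the grasp point, in m); z points along the fingers, y is the line along which they close (so a half turn about z gives the same grasp; the last joint's range is limited). The gripper opens to 93 mm and grips with 3 to 60 N. Pads are 15 mm wide; open, the fingers measure 128 mm over their backs; the gripper's body (75 mm by 188 mm) begins 65 mm behind the grasp point.
Start: joints at [1.049, 0.13, 1.488, -0, 1.523, -0.085], TCP at [0.254, 0.544, 0.219] pointing down, gripper open.
Joint ranges: [-2.96, 2.96], [-0.89, 2.26], [0.02, 2.5], [-1.34, 4.48], [0, 2.73], [-2.66, 2.66]. Speed limits (rad/s): [2.39, 2.39, 2.79, 3.14, 3.14, 3.14].

### API

Orientations are given as a 3x3 rotation matrix whose columns are the frame's x, y, z axes.
In Python, from workcell import env, viewer, job_done, spotter gives the robot as it stands.
- The arm moves only by the tool play_rows, never from a script. Its argument "moves" is a list of rows, each a list of 7 numbers: the shift along the tool's x, y, z in m, then the turn, a rotation vector about the tool's x, y, z in degrees, then the gripper command: -1 is fully open, 1 is shut, values between are in proportion. In form: [[tx, ty, tz, wx, wy, wz, grip], ...]. A call has exactly 5 rows; each row is the pose to reach, as a shift and turn from the pose commanded when the call began, along the tool's axes at that moment; what a row does not reach only later rows make up. A row lasts 1/10 s, in which the tool goes at most 50 mm and 8.59 degrees, less where a joint would pass 70% of its speed; a pose out of reach is approached as far as the arm can. A call with a gripper value outside its range is refused whole. The fingers move at their own pace and stop on an object; "newtons" is the grip in N (left out, the last holds). Time passes only in rows, so rows that repeat a pose let the fingers close, or fill a call up. It gives the time, the measured TCP pose, the force, the opening and the grip force at its end, in the units of the state.
- env.get_obs(): the state, without advancing time (a new reading comes with each control period).
- viewer.camera(name): name is "scene" or "top"; returns a dict with "frame" (400x640x3 uint8, red, green, blue), "vfov" (degrees; the focal length in pixels is half the picture's height over the tangent of half this angle, whatever the lens; pixels are square), "cx", "cy" (the principal point, pixels), "extrinsics" (4x4, takes a point from camera to world coordinates). Camera axes: x right, y up, looking along -z (the intrinsics and any distortion apply to the point x, -y, -z); pixel columns grow to the right and rows downward; lengths in m; the calibration is good to about 2 mm. A picture is of the moment at which its call begins. There is no depth.
- job_done(): hands the job in; it is judged then, once.
Trained networks look in the newest picture that a camera, given by its name, has taken for a name from the list of things; names that differ only in an ending like _2 or _b are one class to them, and where a whole thing is asked for, a point or a joint stands for the part that bears it (a point fixed in the world has none). Each returns a list of dicts, best first, with "score" (0 to 1); they miss things now and then, are a little off and sometimes report something else, mostly with a low value. They report only what shows in the picture. A call takes as long as a camera call. They do not tell look-alikes from the thing itself.
- spotter.boxes_of(camera, thing): "rect" ([left, top, right, bottom] in pixels, round what is visible of it).
- spotter.landmark_of(camera, thing): "at" ([column, row] in pixels: a listed point, or the origin of a listed thing).
The state is a dict: "time_s": time; "joint_pos": joint angles; "joint_velocities": joint speeds; "joint_efforts": joint torques, N m; "tcp_pos": TCP position; "eef_rot": TCP orientation; "ft_force": force on the tool from outside, world axes, zero at the start; "ft_torque": the same for the moment, N m; "opening": opening from 0.0 (shut) to 1.0 (fully open); "grasp_force": force on a finger pad.
Only numpy, scipy, OpenCV 4.12 (cv2) and the standard library are available. Lean on these libraries where they do the work, as an engineer would, in place of code of your own. Each camera call takes 0.05 s, during which the arm holds its last target. There are 200 camera calls.

## Working session

There is one attempt and no reset: what is moved stays moved. The work goes in short steps, Python scripts to look and compute and a tool call to move; the robot and the scene stay as the last step left them, time stands still between calls to the robot, and variables do not carry over. Pictures are saved under pics/ and viewed, at most 10 in all, crops included, and the job is handed in when it is done.

Besides the shell and the picture viewer there is one more tool, called after "Emit:" as name(argument=value, ...) on one line, values as JSON. play_rows: Moves the arm, as the interface text tells. Its arguments: {"type":"object","properties":{"moves":{"type":"array"},"newtons":{"type":"number"}},"required":["moves"]}

```bash
mkdir -p pics; ls
python3 - <<'E'
from workcell import env, viewer, job_done, spotter
import cv2,numpy as np
for c in("scene","top"):
    d=viewer.camera(c); cv2.imwrite(f"pics/{c}0.png",d["frame"][:,:,::-1])
    print(c,{k:v for k,v in d.items() if k!="frame"})
    for t in "desk isolator isolator_grip speed_ball speed mill jar rest spare_jar".split():
        print(t,[(np.round(b["rect"]).tolist(),round(b["score"],2)) for b in spotter.boxes_of(c,t)[:3]],[(np.round(b["at"],1).tolist(),round(b["score"],2)) for b in spotter.landmark_of(c,t)[:3]])
print(env.get_obs(),env.grip_depth)
E
```

```text
pics
scene {'vfov': 46.05517041915424, 'cx': 322.88312704377745, 'cy': 193.25814600899406, 'extrinsics': array([[ 0.12473015, -0.55000731,  0.82579317,  1.87526057],
       [ 0.99218869,  0.07081806, -0.10269568, -0.15629072],
       [-0.00199769,  0.83215189,  0.55454418,  1.04118721],
       [ 0.        ,  0.        ,  0.        ,  1.        ]])}
desk [([351.0, 183.0, 439.0, 245.0], 0.71)] [([391.3, 227.1], 0.75)]Traceback (most recent call last):
  File "<stdin>", line 7, in <module>
ValueError: it knows: banding_wheel, bowl, brush, desk, flask, glaze_pot, isolator_grip, jar, knife, mill, mill_seat, rest, rib, spare_jar, speed_ball
```

```bash
cat > h.py <<'E'
from workcell import env, viewer, job_done, spotter
import cv2,numpy as np
def cam(c,name=None):
    d=viewer.camera(c)
    if name: cv2.imwrite(f"pics/{name}.png",d["frame"][:,:,::-1])
    return d
def proj(d,P):
    E=d["extrinsics"]; p=(np.atleast_2d(P)-E[:3,3])@E[:3,:3]
    f=200/np.tan(np.radians(d["vfov"]/2))
    return np.c_[d["cx"]+f*p[:,0]/-p[:,2], d["cy"]-f*p[:,1]/-p[:,2]]
def ray(d,uv):
    E=d["extrinsics"]; f=200/np.tan(np.radians(d["vfov"]/2))
    v=np.array([(uv[0]-d["cx"])/f,-(uv[1]-d["cy"])/f,-1])
    v=E[:3,:3]@v; return E[:3,3],v/np.linalg.norm(v)
def atz(d,uv,z):
    o,v=ray(d,uv); return o+v*(z-o[2])/v[2]
def tri(rs):
    A=sum(np.eye(3)-np.outer(v,v) for o,v in rs); b=sum((np.eye(3)-np.outer(v,v))@o for o,v in rs)
    return np.linalg.solve(A,b)
E
python3 - <<'E'
from h import *
np.set_printoptions(suppress=True,precision=4)
for c in("scene","top"):
    d=cam(c,c+"0")
    print(c,{k:v for k,v in d.items() if k!="frame"})
    for t in "desk isolator_grip speed_ball mill mill_seat jar rest spare_jar bowl flask banding_wheel glaze_pot".split():
        try: B=spotter.boxes_of(c,t)
        except Exception as e: B=[]
        print(t,[(np.round(b["rect"]).tolist(),round(b["score"],2)) for b in B[:3]],[(np.round(b["at"],1).tolist(),round(b["score"],2)) for b in spotter.landmark_of(c,t)[:3]])
print(env.get_obs(),env.grip_depth)
E
```

```text
scene {'vfov': 46.05517041915424, 'cx': 322.88312704377745, 'cy': 193.25814600899406, 'extrinsics': array([[ 0.1247, -0.55  ,  0.8258,  1.8753],
       [ 0.9922,  0.0708, -0.1027, -0.1563],
       [-0.002 ,  0.8322,  0.5545,  1.0412],
       [ 0.    ,  0.    ,  0.    ,  1.    ]])}
desk [([350.0, 182.0, 440.0, 246.0], 0.65)] [([395.3, 225.6], 0.85)]
isolator_grip [([364.0, 188.0, 384.0, 204.0], 0.62), ([352.0, 184.0, 443.0, 245.0], 0.43), ([197.0, 204.0, 282.0, 261.0], 0.19)] [([375.7, 194.9], 0.51)]
speed_ball [([402.0, 182.0, 416.0, 203.0], 0.64)] [([317.9, 199.7], 0.65), ([405.2, 188.0], 0.45)]
mill [([198.0, 205.0, 280.0, 262.0], 0.75), ([262.0, 195.0, 298.0, 210.0], 0.57)] [([245.4, 240.9], 0.71)]
mill_seat [([198.0, 206.0, 282.0, 258.0], 0.95)] [([239.0, 207.6], 0.62)]
jar [([308.0, 194.0, 344.0, 208.0], 0.71), ([365.0, 159.0, 397.0, 180.0], 0.67)] [([320.5, 199.2], 0.97), ([380.9, 167.5], 0.61)]
rest [([300.0, 205.0, 344.0, 220.0], 0.82)] [([319.1, 210.2], 0.56)]
spare_jar [([333.0, 215.0, 356.0, 258.0], 0.65)] [([344.5, 248.6], 0.74), ([214.7, 206.0], 0.62)]
bowl [([295.0, 235
[... 1905 characters left out ...]
317.0, 155.8], 0.41)]
glaze_pot [([202.0, 216.0, 233.0, 244.0], 0.58)] [([224.1, 234.2], 0.89), ([408.8, 169.3], 0.32)]
{'time_s': 2.7, 'joint_pos': array([ 1.0486,  0.1304,  1.4882,  0.    ,  1.5229, -0.0854]), 'joint_velocities': array([-0.0003,  0.0004,  0.0006,  0.0017, -0.0008,  0.0013]), 'joint_efforts': array([ -0.    , -55.9745, -49.2046,   0.0768,   0.0228,   0.    ]), 'tcp_pos': array([0.2538, 0.5437, 0.2186]), 'eef_rot': array([[-0.9061,  0.423 , -0.    ],
       [ 0.423 ,  0.9061,  0.    ],
       [ 0.    ,  0.    , -1.    ]]), 'ft_force': array([ 0.0231,  0.0558, -0.055 ]), 'ft_torque': array([-0.0061, -0.0357, -0.0336]), 'grasp_force': 0.0, 'opening': 1.0004159025002948} 0.0188
```

View pics/scene0.png

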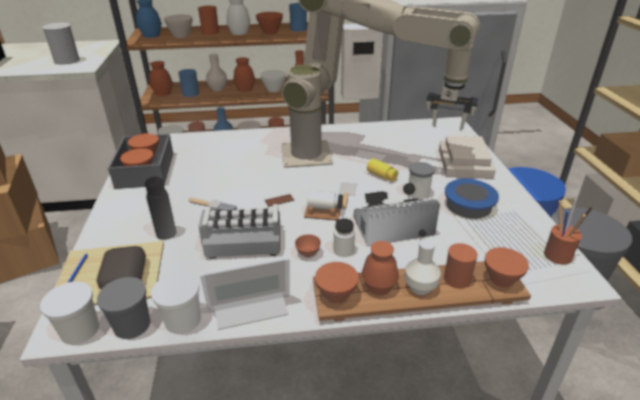

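View pics/top0.png

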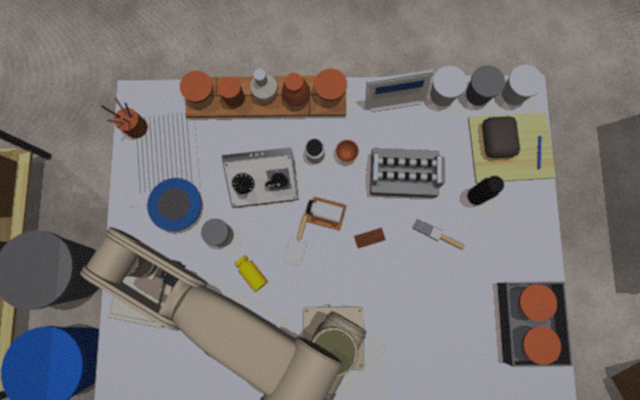

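The pictures show the white jar in its rest (top 326,211; scene 322,200). The look-alikes are the yellow jar (top 251,273; scene 381,168) and the upright spare jar (top 314,150). The mill is at top 407,172 and the desk at top 260,178. I'll take one enlarged composite for shape and yaw.

Run:
```python
from h import *
np.set_printoptions(suppress=True,precision=4)
T=cv2.imread("pics/top0.png");S=cv2.imread("pics/scene0.png")
def crop(I,x,y,w,h,s):
    c=cv2.resize(I[y:y+h,x:x+w],None,fx=s,fy=s,interpolation=cv2.INTER_CUBIC)
    for k in range(0,w,10): cv2.line(c,(k*s,0),(k*s,12 if k%50==0 else 5),(0,0,255),1)
    for k in range(0,h,10): cv2.line(c,(0,k*s),(12 if k%50==0 else 5,k*s),(0,0,255),1)
    return c
a=[crop(T,215,140,100,75,4),crop(T,365,135,100,75,4),crop(T,295,190,60,50,5),crop(S,345,175,100,75,4)]
out=np.zeros((600,800,3),np.uint8)
out[:300,:400]=a[0];out[:300,400:]=a[1];out[300:550,:300]=a[2];out[300:,400:]=a[3]
cv2.imwrite("pics/comp.png",out)
# landmark triangulation
dt=cam("top");ds=cam("scene")
for n,t,s in [("desk",(264.8,181.5),(393,226.3)),("iso",(279.9,182.5),(375.7,194.9)),("ball",(237.7,187.4),(405.2,188)),("mill",(406.2,173.7),(245.4,240.9)),("seat",(408.2,163.5),(239,207.6)),("jar",(329.5,211.1),(320.5,199.2)),("rest",(327.2,215.2),(319.1,210.2))]:
    P=tri([ray(dt,t),ray(ds,s)]); print(n,P,proj(dt,P)[0]-t,proj(ds,P)[0]-s)
p=env.get_obs()["tcp_pos"]; print(proj(dt,p),proj(ds,p))
```

```text
desk [0.5781 0.2554 0.0061] [-0.7002 -0.1357] [-0.753  0.083]
iso [0.5477 0.188  0.1268] [-1.6969 -0.2994] [-1.7486  0.1722]
ball [0.5264 0.3177 0.1341] [3.5052 0.7226] [ 3.5128 -0.5691]
mill [ 0.5995 -0.2751  0.0127] [-2.5387  0.031 ] [-2.805  -0.1588]
seat [ 0.6031 -0.272   0.154 ] [ 0.3347 -0.0111] [0.3607 0.0234]
jar [0.4524 0.0096 0.0602] [-0.5817 -0.0544] [-0.577  0.018]
rest [0.4448 0.0118 0.0049] [1.2567 0.1098] [ 1.2562 -0.0475]
[[165.2397 265.7577]] [[447.36   128.5123]]
```

View pics/comp.png

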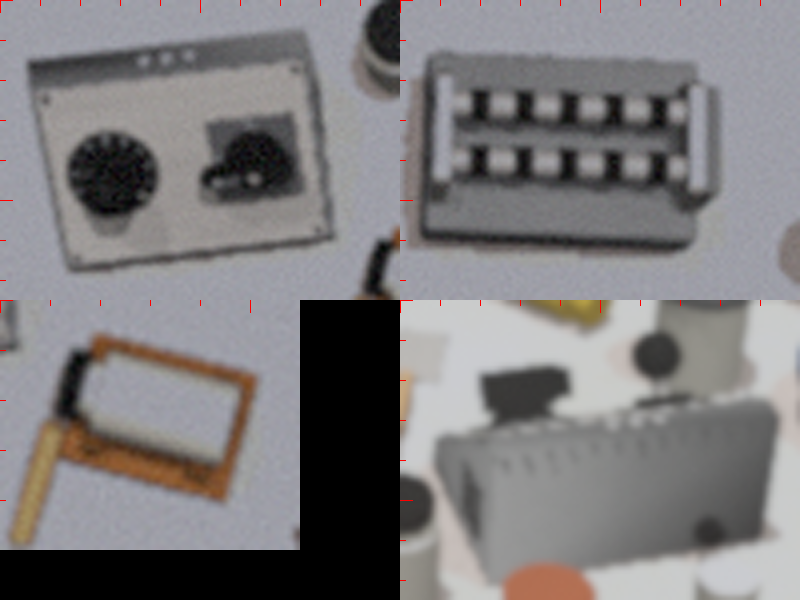

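Composite: desk dial disc at top (243,183), isolator at (279,181). The mill rollers are nearly along image x, and the jar has its lid to the left (+y), yawed about 14°. I'll fit the poses on edges in both cameras.

```bash
cat > fit.py <<'E'
from h import *
from scipy.optimize import minimize
np.set_printoptions(suppress=True,precision=4)
def box(x0,x1,y0,y1,z):return [((x0,y0,z),(x1,y0,z)),((x1,y0,z),(x1,y1,z)),((x1,y1,z),(x0,y1,z)),((x0,y1,z),(x0,y0,z))]
w=.125
desk_t=[((.085,-w,.138),(.085,w,.138)),((.055,-w,.138),(.055,w,.138)),((-.085,-w,.04),(.055,-w,.138)),((-.085,w,.04),(.055,w,.138)),((-.085,-w,.04),(-.085,w,.04)),((-.085,-w,0.),(-.085,w,0.))]
desk_s=[((.085,-w,.138),(.085,w,.138)),((.085,-w,0),(.085,w,0)),((.085,-w,0),(.085,-w,.138)),((.085,w,0),(.085,w,.138))]
mill_t=[((.085,-.13,.072),(.085,.13,.072)),((-.085,-.13,0),(-.085,.13,0)),((-.085,-.13,.072),(-.085,.13,.072)),((-.05,.106,.124),(.05,.106,.124)),((-.05,-.106,.124),(.05,-.106,.124)),((.085,.13,.072),(-.085,.13,.072)),((.085,-.13,.072),(-.085,-.13,.072))]
mill_s=[((.085,-.13,.072),(.085,.13,.072)),((.085,-.13,0),(.085,.13,0)),((.085,.13,0),(.085,.13,.072)),((.085,-.13,0),(.085,-.13,.072))]
rest_t=box(-.05,.05,-.065,.065,.012)
rest_s=[((.05,-.065,0),(.05,.065,0))]
jar_t=[((-.031,-.05,.055),(-.031,.05,.055)),((.031,-.05,.055),(.031,.05,.055)),((-.031,-.05,.055),(.031,-.05,.055)),((-.026,.078,.055),(.026,.078,.055)),((-.026,.05,.055),(.026,.05,.055))]
def grad(c,n=4):
    fr=[cam(c) for _ in range(n)];d=fr[0]
    I=np.mean([f["frame"].astype(np.float32) for f in fr],0)
    out=[]
    for s in(2.5,1.0):
        J=cv2.GaussianBlur(I,(0,0),s); out.append((cv2.Sobel(J,cv2.CV_32F,1,0)/s**-1,cv2.Sobel(J,cv2.CV_32F,0,1)/s**-1))
    return d,out
def cost(p,data,lv):
    c,s=np.cos(p[2]),np.sin(p[2]);R=np.array([[c,-s,0],[s,c,0],[0,0,1]]);tot=0
    for (d,g),segs in data:
        gx,gy=g[lv]
        for a,b in segs:
            P=np.linspace(.04,.96,40)[:,None];W=(np.array(a)*(1-P)+np.array(b)*P)@R.T+[p[0],p[1],0]
            uv=proj(d,W).astype(np.float32);t=uv[-1]-uv[0];L=np.linalg.norm(t);n=np.array([-t[1],t[0]])/L
            G=[cv2.remap(gx[...,k]*n[0]+gy[...,k]*n[1],uv[:,:1],uv[:,1:],cv2.INTER_LINEAR) for k in range(3)]
            v=np.abs(sum(G)).ravel()/3
            tot-=np.minimum(v,60).mean()*L
    return tot
if __name__=="__main__":
    T=grad("top");S=grad("scene")
    for n,p,data in [("desk",(.574,.255,.12),[(T,desk_t),(S,desk_s)]),("deskT",(.574,.255,.12),[(T,desk_t)]),("deskS",(.574,.255,.12),[(S,desk_s)]),
      ("mill",(.60,-.275,-.03),[(T,mill_t),(S,mill_s)]),("millT",(.60,-.275,-.03),[(T,mill_t)]),("rest",(.445,.01,-.24),[(T,rest_t)]),("jar",(.45,.01,-.24),[(T,jar_t)])]:
        p=np.array(p)
        for lv in(0,1):
            best=None
            for k in range(12):
                q=p+np.random.default_rng(k).normal(0,1,3)*([.01,.01,.05] if lv==0 else [.003,.003,.02])
                r=minimize(cost,q,(data,lv),method="Nelder-Mead",options=dict(initial_simplex=q+np.array([[0,0,0],[.008,0,0],[0,.008,0],[0,0,.04]]),xatol=1e-4,fatol=1e-2))
                if best is None or r.fun<best.fun:best=r
            p=best.x
        print(n,p,best.fun)
E
python3 fit.py
```

```text
desk [0.5758 0.2495 0.101 ] -25492.37890625
deskT [0.5771 0.2635 0.1074] -19693.12109375
deskS [0.5574 0.256  0.1171] -8512.8037109375
mill [ 0.5955 -0.2704 -0.0458] -29804.4375
millT [ 0.5965 -0.2708 -0.0507] -19245.75390625
rest [ 0.4505  0.0204 -0.3017] -6618.01806640625
jar [ 0.4545  0.0179 -0.2632] -5487.7080078125
```

```bash
cat > ov.py <<'E'
from fit import *
def seg3(p,segs):
    c,s=np.cos(p[2]),np.sin(p[2]);R=np.array([[c,-s,0],[s,c,0],[0,0,1]])
    return [(np.array(a)@R.T+[p[0],p[1],0],np.array(b)@R.T+[p[0],p[1],0]) for a,b in segs]
def circ(r,out,y):
    n=np.array([-.574,0,.819]);u=np.array([.819,0,.574]);c=np.array([-.015,y,.089])+n*out
    P=[c+r*(np.cos(t)*u+np.sin(t)*np.array([0,1,0])) for t in np.linspace(0,2*np.pi,25)]
    return list(zip(P[:-1],P[1:]))
def panel(d,x,y,w,h,s,items):
    c=cv2.resize(d["frame"][y:y+h,x:x+w,::-1],None,fx=s,fy=s,interpolation=cv2.INTER_CUBIC)
    for p,segs,col in items:
        for a,b in seg3(p,segs):
            uv=(proj(d,[a,b])-[x,y]+.5)*s
            cv2.line(c,*[tuple(np.round(q).astype(int).tolist()) for q in uv],col,1,cv2.LINE_AA)
    return c
E
python3 - <<'E'
from ov import *
T=cam("top");S=cam("scene")
dk=(.577,.2635,.107);ml=(.5965,-.2708,-.05);rs=(.4505,.0204,-.30);jr=(.4545,.0179,-.263)
g=(0,255,0);r=(0,0,255);y=(0,255,255)
out=np.zeros((600,800,3),np.uint8)
D=[(dk,desk_t,g),(dk,circ(.023,.0465,.065),r),(dk,circ(.029,.013,-.065),r)]
out[:300,:400]=panel(T,215,140,100,75,4,D)
out[:300,400:]=panel(T,365,135,100,75,4,[(ml,mill_t,g)])
out[300:550,:300]=panel(T,295,190,60,50,5,[(rs,rest_t,g),(jr,jar_t,r)])
out[300:,400:]=panel(S,345,175,100,75,4,[(dk,desk_s,g)]+D[1:])
cv2.imwrite("pics/ov1.png",out)
E
```

```text
(no output)
```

View pics/ov1.png

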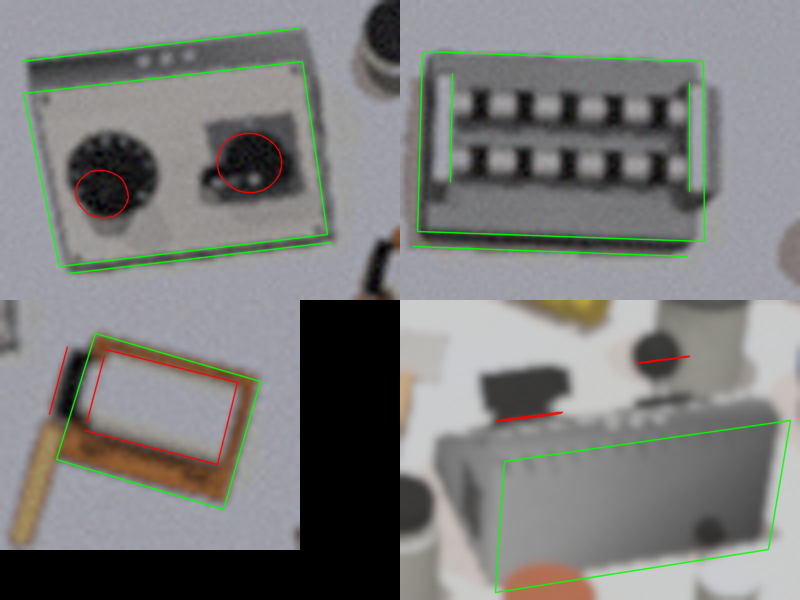

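Run:
```python
from h import *
from scipy.optimize import least_squares
np.set_printoptions(suppress=True,precision=3)
def edge(G,a,b,n=60,w=5):
    a,b=np.array(a,float),np.array(b,float);t=(b-a)/np.linalg.norm(b-a);N=np.array([-t[1],t[0]]);pts=[]
    s=np.arange(-w,w+.01,.25)
    for k in np.linspace(0,1,n):
        c=a+(b-a)*k;q=(c+s[:,None]*N).astype(np.float32)
        v=cv2.remap(G,q[:,:1],q[:,1:],cv2.INTER_LINEAR).ravel();g=np.abs(np.gradient(v))
        i=g.argmax()
        if g[i]>2 and 2<i<len(s)-3: pts.append(c+s[i]*N)
    return np.array(pts)
for c,lines in [("top",[((116,90),(98,390)),((548,90),(574,390)),((350,78),(545,71))]),("scene",[((36,354),(580,305)),((105,125),(40,330)),((480,120),(600,290)),((120,127),(280,123))])]:
    d=cam(c);G=cv2.GaussianBlur(cv2.cvtColor(d["frame"],cv2.COLOR_RGB2GRAY).astype(np.float32),(0,0),1)
    f=200/np.tan(np.radians(d["vfov"]/2))
    E=[edge(G,*l) for l in lines]; print(c,[len(e) for e in E],f)
    for e in E:
        if len(e)>8:
            m=e.mean(0);u,s,v=np.linalg.svd(e-m);k=np.polyfit((e-m)@v[0],(e-m)@v[1],2);print(k[0]*1e4, m)
    def und(P,k):
        x=(P-[d["cx"],d["cy"]])/f;y=x.copy()
        for _ in range(8): y=x/(1+k*(y**2).sum(1,keepdims=True))
        return y*f
    def res(p):
        o=[]
        for e in E:
            if len(e)<8: continue
            q=und(e,p[0]);q=q-np.median(q,0);u,s,v=np.linalg.svd(q-q.mean(0));o.append((q-q.mean(0))@v[1])
        return np.concatenate(o)
    r=least_squares(res,[0.],loss="soft_l1",f_scale=.4);print("k1",r.x,np.std(res([0.])),np.std(r.fun))
```

```text
top [47, 59, 26] 483.3332774558218
0.08376191842187178 [105.879 237.273]
-0.12521678972128458 [560.177 241.157]
1.6126923355130065 [404.049  76.704]
k1 [-0.002] 1.2186506313044905 1.219601275213814
scene [43, 17, 22, 20] 470.54048070730835
-0.15868333907744875 [292.521 331.647]
0.16768150928337908 [ 66.302 247.241]
-0.8146060078643503 [539.266 205.714]
-9.449961419443348 [202.969 124.363]
k1 [0.016] 1.7330707099818188 1.707765230923345
```

```bash
cat > plan.py <<'E'
from h import *
from scipy.spatial.transform import Rotation as Ro
np.set_printoptions(suppress=True,precision=4)
def down(a): # tool down, y axis at world angle a
    y=np.array([np.cos(a),np.sin(a),0]);z=np.array([0,0,-1.]);return np.c_[np.cross(y,z),y,z]
def plan(wps,start=None):
    """wps: (pos,R,ncalls); prints, per call, the end-of-call shift (m) and rotvec (deg) in the tool axes at its start"""
    if start is None:
        o=env.get_obs(); start=(o["tcp_pos"],o["eef_rot"])
    p,R=start
    for q,Q,n in wps:
        dv=Ro.from_matrix(R.T@Q).as_rotvec(); q=np.array(q)
        for k in range(n):
            Rk=R@Ro.from_rotvec(dv*k/n).as_matrix(); print("call",np.round(Rk.T@(q-p)/n,4),np.round(np.degrees(dv)/n,2))
        p,R=q,Q
def st():
    o=env.get_obs();print({k:np.round(o[k],4) for k in("time_s","tcp_pos","joint_pos","ft_force","opening","grasp_force")});return o
# desk frame helpers
def deskT(p):
    c,s=np.cos(p[2]),np.sin(p[2]);R=np.array([[c,-s,0],[s,c,0],[0,0,1]]);return R,np.array([p[0],p[1],0])
n_=np.array([-np.sin(np.radians(35)),0,np.cos(np.radians(35))]);u_=np.array([n_[2],0,-n_[0]])
def onpanel(p,y,out,up=0):
    R,t=deskT(p);return R@(np.array([-.015,0,.089])+[0,y,0]+n_*out+u_*up)+t
def toolpanel(p,ang): # tool z inward; tool y = u turned ccw (seen from front) by ang
    R,_=deskT(p);l=np.array([0,1,0.]);y=np.cos(ang)*u_+np.sin(ang)*l;z=-n_;return R@np.c_[np.cross(y,z),y,z]
E
python3 - <<'E'
from plan import *
T=cam("top");S=cam("scene");st()
print("rest centre",atz(T,(327-.5,213.3-.5),.012))
for p in[(.577,.2585,.114),(.577,.2635,.107),(.570,.2585,.114)]:
    print(p,"disc top",proj(T,onpanel(p,.065,0)),"want 242.7 182.7; ball S",proj(S,onpanel(p,.065,.0465)),"want 408.7 188.2",
     "bar S",proj(S,[onpanel(p,-.065-.034,.035),onpanel(p,-.065+.048,.035)]),"want 365..387, 195.5")
plan([((.4545,.0179,.15),down(-.258),3)])
plan([((.4545,.0179,.038),down(-.258),1)],((.4545,.0179,.15),down(-.258)))
E
```

```text
{'time_s': np.float64(3.5), 'tcp_pos': array([0.2538, 0.5437, 0.2186]), 'joint_pos': array([ 1.0486,  0.1304,  1.4882, -0.    ,  1.523 , -0.0854]), 'ft_force': array([-0.7976, -0.6203, -0.4256]), 'opening': np.float64(0.9996), 'grasp_force': np.float64(0.0)}
rest centre [0.4534 0.019  0.012 ]
(0.577, 0.2585, 0.114) disc top [[242.6697 182.987 ]] want 242.7 182.7; ball S [[408.8447 189.3553]] want 408.7 188.2 bar S [[365.1606 198.8255]
 [387.4431 195.6665]] want 365..387, 195.5
(0.577, 0.2635, 0.107) disc top [[241.2545 182.8859]] want 242.7 182.7; ball S [[410.3436 189.3143]] want 408.7 188.2 bar S [[366.5798 198.6033]
 [388.8901 195.5373]] want 365..387, 195.5
(0.57, 0.2585, 0.114) disc top [[242.6284 184.874 ]] want 242.7 182.7; ball S [[408.3024 188.2865]] want 408.7 188.2 bar S [[364.7615 197.7023]
 [386.9702 194.5652]] want 365..387, 195.5
call [-0.1348 -0.1305  0.0229] [-0.    0.   26.59]
call [-0.1789 -0.0564  0.0229] [-0.    0.   26.59]
call [-0.1852  0.0296  0.0229] [-0.    0.   26.59]
call [0.    0.    0.112] [0. 0. 0.]
```

The features agree with desk pose (0.576, 0.2585, yaw 0.114). The rest and jar centre is at (0.454, 0.018), and the crop shows a white body with a black lid, so it is the right jar. Moving.

Emit:
play_rows(moves=[[-0.027,-0.026,0.004,0,0,5.3,-1],[-0.054,-0.052,0.009,0,0,10.6,-1],[-0.081,-0.078,0.014,0,0,16,-1],[-0.108,-0.104,0.018,0,0,21.3,-1],[-0.135,-0.13,0.023,0,0,26.6,-1]], newtons=30)

```text
time_s: 4.0
tcp_pos: [0.3215, 0.3675, 0.1957]
eef_rot: [[-0.618, 0.786, 0.001], [0.786, 0.618, 0.0], [-0.0, 0.001, -1.0]]
ft_force: [0.8, -0.5, -0.2]
opening: 0.999
grasp_force: 0.0
```

Emit:
play_rows(moves=[[-0.036,-0.011,0.004,0,0,5.3,-1],[-0.072,-0.022,0.009,0,0,10.6,-1],[-0.107,-0.034,0.014,0,0,16,-1],[-0.143,-0.045,0.018,0,0,21.3,-1],[-0.179,-0.056,0.023,0,0,26.6,-1]])

```text
time_s: 4.5
tcp_pos: [0.3888, 0.1923, 0.1728]
eef_rot: [[-0.201, 0.98, 0.001], [0.98, 0.201, 0.0], [0.0, 0.001, -1.0]]
ft_force: [0.5, -0.7, 0.1]
opening: 1.002
grasp_force: 0.0
```

Emit:
play_rows(moves=[[-0.037,0.006,0.004,0,0,5.3,-1],[-0.074,0.012,0.009,0,0,10.6,-1],[-0.111,0.018,0.014,0,0,16,-1],[-0.148,0.024,0.018,0,0,21.3,-1],[-0.185,0.03,0.023,0,0,26.6,-1]])

```text
time_s: 5.0
tcp_pos: [0.456, 0.0171, 0.1498]
eef_rot: [[0.26, 0.966, 0.001], [0.966, -0.26, -0.0], [0.0, 0.001, -1.0]]
ft_force: [1.2, 1.1, 0.1]
opening: 0.999
grasp_force: 0.0
```

Run:
```python
from plan import *
st()
plan([((.4545,.0179,.038),down(-.258),1)])
```

```text
{'time_s': np.float64(5.0), 'tcp_pos': array([0.456 , 0.0171, 0.1498]), 'joint_pos': array([-0.075 , -0.227 ,  1.9605,  0.0001,  1.4071,  0.1877]), 'ft_force': array([1.1661, 1.1456, 0.1462]), 'opening': np.float64(0.9993), 'grasp_force': np.float64(0.0)}
call [ 0.0003 -0.0018  0.1118] [ 0.05 -0.01 -0.27]
```

Emit:
play_rows(moves=[[0,-0.001,0.03,0,0,0,-1],[0,-0.001,0.06,0,0,0,-1],[0,-0.001,0.085,0,0,0,-1],[0,-0.001,0.1,0,0,0,-1],[0,-0.001,0.112,0,0,0,-1]])

```text
time_s: 5.5
tcp_pos: [0.4538, 0.0189, 0.0364]
eef_rot: [[0.256, 0.967, -0.001], [0.967, -0.256, 0.0], [-0.0, -0.001, -1.0]]
ft_force: [-0.6, -0.1, 0.1]
opening: 0.999
grasp_force: 0.0
```

Emit:
play_rows(moves=[[0,0,0,0,0,0,0.1],[0,0,0,0,0,0,0.4],[0,0,0,0,0,0,1],[0,0,0,0,0,0,1],[0,0,0,0,0,0,1]])

```text
time_s: 6.0
tcp_pos: [0.452, 0.0198, 0.038]
eef_rot: [[0.256, 0.967, -0.006], [0.967, -0.256, 0.001], [-0.0, -0.006, -1.0]]
ft_force: [-15.5, 3.5, 14.1]
opening: 0.66
grasp_force: 30.0
```

Emit:
play_rows(moves=[[0,0,0,0,0,0,1],[0,0,-0.002,0,0,0,1],[0,0,-0.006,0,0,0,1],[0,0,-0.012,0,0,0,1],[0,0,-0.02,0,0,0,1]])

```text
time_s: 6.5
tcp_pos: [0.4544, 0.0189, 0.058]
eef_rot: [[0.256, 0.967, -0.0], [0.967, -0.256, -0.0], [-0.0, -0.0, -1.0]]
ft_force: [0.7, -0.3, -5.7]
opening: 0.659
grasp_force: 30.0
```

Run:
```python
from plan import *
st()
p=(.5965,-.2708)
print(proj(cam("top"),[.4545,.0179,.075]))
plan([((.47,-.01,.19),down(-.2),1),((p[0],p[1],.19),down(-.05),2),((p[0],p[1],.132),down(-.05),2)])
```

```text
{'time_s': np.float64(6.5), 'tcp_pos': array([0.4544, 0.0189, 0.058 ]), 'joint_pos': array([-0.0712, -0.1253,  2.0486, -0.0001,  1.2186,  0.1877]), 'ft_force': array([ 0.7086, -0.3416, -5.7354]), 'opening': np.float64(0.6587), 'grasp_force': np.float64(29.9758)}
[[326.5851 209.8613]]
call [-0.0241  0.0216 -0.1302] [ 0.12 -0.02 -3.37]
call [-0.1152  0.0879  0.    ] [ 0.   0.  -4.3]
call [-0.1215  0.079   0.    ] [ 0.   0.  -4.3]
call [0.    0.    0.029] [0. 0. 0.]
call [0.    0.    0.029] [0. 0. 0.]
```

Emit:
play_rows(moves=[[-0.005,0.004,-0.026,0,0,-0.7,1],[-0.01,0.009,-0.052,0,0,-1.4,1],[-0.014,0.013,-0.078,0,0,-2,1],[-0.019,0.017,-0.104,0,0,-2.7,1],[-0.024,0.022,-0.13,0,0,-3.4,1]])

```text
time_s: 7.05
tcp_pos: [0.4697, -0.0101, 0.1892]
eef_rot: [[0.198, 0.98, 0.001], [0.98, -0.198, -0.0], [0.0, 0.001, -1.0]]
ft_force: [0.1, 0.9, -6.2]
opening: 0.66
grasp_force: 30.0
```

Emit:
play_rows(moves=[[-0.015,0.012,0,0,0,-0.8,1],[-0.04,0.03,0,0,0,-1.7,1],[-0.065,0.05,0,0,0,-2.6,1],[-0.09,0.07,0,0,0,-3.4,1],[-0.115,0.088,0,0,0,-4.3,1]])

```text
time_s: 7.55
tcp_pos: [0.5338, -0.1413, 0.188]
eef_rot: [[0.124, 0.992, 0.001], [0.992, -0.124, -0.0], [-0.0, 0.001, -1.0]]
ft_force: [0.4, 0.2, -5.7]
opening: 0.661
grasp_force: 30.0
```

Run:
```python
from ov import *
from plan import *
st()
T=cam("top");S=cam("scene")
print("rollers mid",atz(T,(407.25,167.6),.116))
g=(0,255,0);r=(0,0,255)
import itertools
ml=(.5965,-.2708,-.05)
roll=[((x,-.106,.120),(x,.106,.120)) for x in(.026,-.026)]
cyl=[((.026+.015*np.cos(t),-.106,.105+.015*np.sin(t)),(.026+.015*np.cos(t),.106,.105+.015*np.sin(t))) for t in(0,np.pi)]+[((-.026+.015*np.cos(t),-.106,.105+.015*np.sin(t)),(-.026+.015*np.cos(t),.106,.105+.015*np.sin(t))) for t in(0,np.pi)]
out=np.zeros((600,800,3),np.uint8)
T0=dict(T);T0["frame"]=cv2.imread("pics/top0.png")[:,:,::-1];S0=dict(S);S0["frame"]=cv2.imread("pics/scene0.png")[:,:,::-1]
out[:300,:400]=panel(T0,365,135,100,75,4,[(ml,cyl,g)])
out[:300,400:]=panel(S0,190,195,100,75,4,[(ml,cyl,g),(ml,mill_s,r)])
out[300:,:400]=panel(T,300,140,133,100,3,[])[:,:400][:300].copy() if False else cv2.resize(panel(T,300,140,133,100,3,[]),(400,300))
out[300:,400:]=panel(S,200,160,100,75,4,[])
cv2.imwrite("pics/mill.png",out)
```

```text
{'time_s': np.float64(7.55), 'tcp_pos': array([ 0.5338, -0.1413,  0.188 ]), 'joint_pos': array([-0.3518,  0.0168,  1.6635,  0.0001,  1.4606, -0.2279]), 'ft_force': array([ 0.3598,  0.1811, -5.6769]), 'opening': np.float64(0.6605), 'grasp_force': np.float64(29.9758)}
rollers mid [ 0.5977 -0.273   0.116 ]
```

View pics/mill.png

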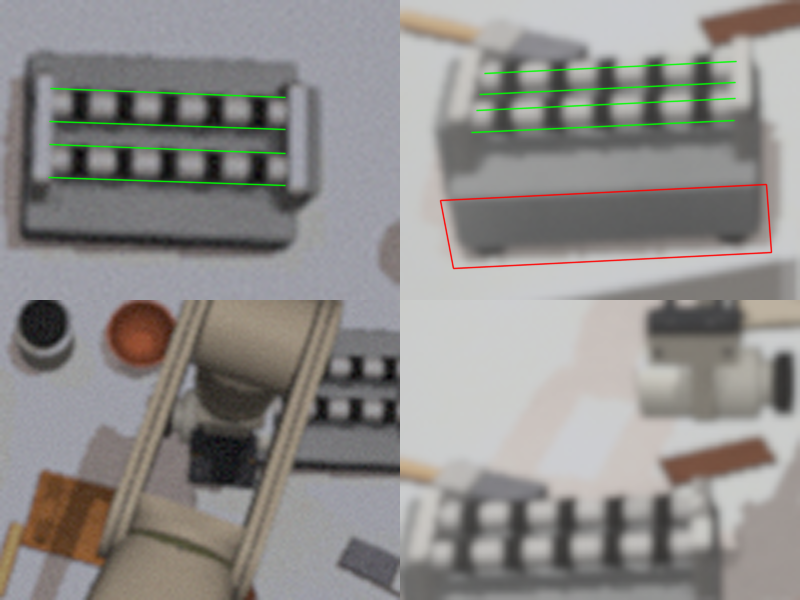

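The picture shows the jar level in the fingers, lid right. The gripped spot is about 9 mm lid-ward of the body centre (scene body 260–292, finger centre 279). Rollers: yaw about −0.022, so I'll aim for TCP (0.595, −0.263).

Run:
```python
from plan import *
R=down(-.022)
plan([((.595,-.263,.188),R,1),((.595,-.263,.136),R,1)])
```

```text
call [-0.1108  0.0756  0.0001] [ 0.05  0.1  -6.01]
call [0.    0.    0.052] [0. 0. 0.]
```

Emit:
play_rows(moves=[[-0.02,0.014,0,0,0,-1.2,1],[-0.045,0.03,0,0,0,-2.4,1],[-0.07,0.048,0,0,0,-3.6,1],[-0.093,0.064,0,0,0,-5,1],[-0.111,0.076,0,0,0,-6,1]])

```text
time_s: 8.15
tcp_pos: [0.5952, -0.2606, 0.1876]
eef_rot: [[0.019, 1.0, -0.0], [1.0, -0.019, -0.0], [-0.0, -0.0, -1.0]]
ft_force: [0.2, 0.3, -5.4]
opening: 0.659
grasp_force: 30.0
```

Emit:
play_rows(moves=[[0,0,0.012,0,0,0,1],[0,0,0.024,0,0,0,1],[0,0,0.036,0,0,0,1],[0,0,0.046,0,0,0,1],[0,0,0.052,0,0,0,1]])

```text
time_s: 8.65
tcp_pos: [0.5939, -0.2584, 0.1338]
eef_rot: [[0.019, 1.0, -0.002], [1.0, -0.019, 0.001], [0.001, -0.002, -1.0]]
ft_force: [-0.5, 0.2, -5.2]
opening: 0.659
grasp_force: 30.0
```

Run:
```python
from ov import *
from plan import *
st()
T=cam("top");S=cam("scene")
out=np.zeros((600,800,3),np.uint8)
out[:400]=panel(S,190,175,160,80,5,[])
out[400:,:400]=panel(T,365,145,100,50,4,[])
cv2.imwrite("pics/place.png",out)
```

```text
{'time_s': np.float64(8.65), 'tcp_pos': array([ 0.5939, -0.2584,  0.1338]), 'joint_pos': array([-0.4896,  0.3102,  1.4381,  0.0001,  1.3957, -0.4707]), 'ft_force': array([-0.5145,  0.1786, -5.2213]), 'opening': np.float64(0.6587), 'grasp_force': np.float64(29.9732)}
```

View pics/place.png

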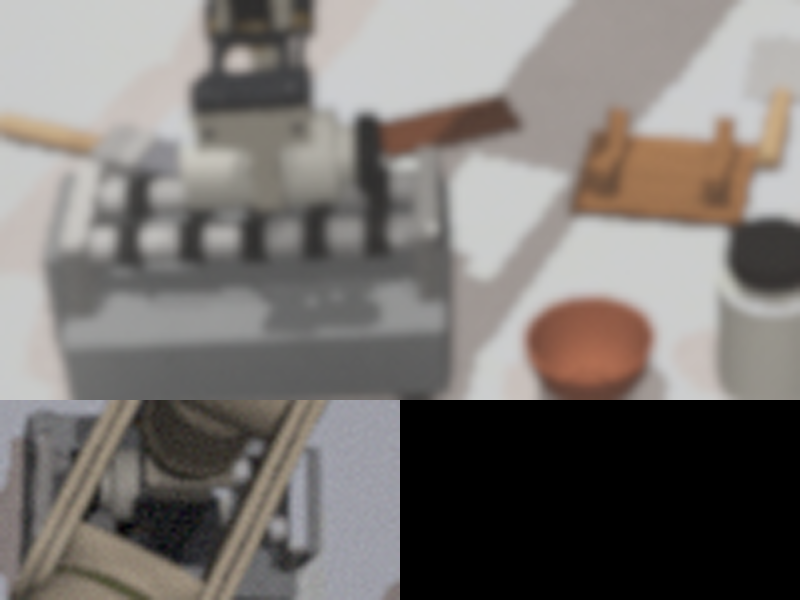

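The jar body spans 182–355 (centre 268) while the band centre is at 255. I'll shift it 7 mm to −y, then lower slowly.

Emit:
play_rows(moves=[[-0.003,0,0,0,0,0,1],[-0.007,0,0,0,0,0,1],[-0.007,0,0.001,0,0,0,1],[-0.007,0,0.003,0,0,0,1],[-0.007,0,0.004,0,0,0,1]])

```text
time_s: 9.25
tcp_pos: [0.5946, -0.2667, 0.1315]
eef_rot: [[0.02, 1.0, -0.0], [1.0, -0.02, 0.0], [0.0, -0.0, -1.0]]
ft_force: [0.3, -0.2, -5.8]
opening: 0.659
grasp_force: 30.0
```

Emit:
play_rows(moves=[[0,0,0.001,0,0,0,1],[0,0,0.002,0,0,0,1],[0,0,0.003,0,0,0,1],[0,0,0.004,0,0,0,1],[0,0,0.004,0,0,0,1]])

```text
time_s: 9.75
tcp_pos: [0.5945, -0.2665, 0.1274]
eef_rot: [[0.02, 1.0, -0.0], [1.0, -0.02, 0.0], [0.0, -0.0, -1.0]]
ft_force: [-0.2, 0.5, -5.8]
opening: 0.662
grasp_force: 30.0
```

Emit:
play_rows(moves=[[0,0,0.0005,0,0,0,1],[0,0,0.001,0,0,0,1],[0,0,0.0015,0,0,0,1],[0,0,0.002,0,0,0,1],[0,0,0.002,0,0,0,1]])

```text
time_s: 10.25
tcp_pos: [0.5949, -0.2667, 0.1265]
eef_rot: [[0.02, 1.0, 0.001], [1.0, -0.02, -0.0], [-0.0, 0.001, -1.0]]
ft_force: [-2.5, 1.5, 1.5]
opening: 0.66
grasp_force: 30.0
```

Emit:
play_rows(moves=[[0,0,0.0003,0,0,0,1],[0,0,0.0006,0,0,0,1],[0,0,0.0009,0,0,0,1],[0,0,0.0009,0,0,0,1],[0,0,0.0009,0,0,0,1]])

```text
time_s: 10.75
tcp_pos: [0.595, -0.2667, 0.1263]
eef_rot: [[0.02, 1.0, 0.001], [1.0, -0.02, -0.001], [-0.001, 0.001, -1.0]]
ft_force: [-4.6, 4.1, 7.3]
opening: 0.66
grasp_force: 30.0
```

Emit:
play_rows(moves=[[0,-0.001,-0.0005,0,0,0,1],[0,-0.001,-0.0005,0,0,0,0.9],[0,-0.001,-0.0005,0,0,0,-0.35],[0,-0.001,-0.0005,0,0,0,-0.4],[0,-0.001,-0.0005,0,0,0,-0.5]], newtons=5)

```text
time_s: 11.25
tcp_pos: [0.5931, -0.2666, 0.1249]
eef_rot: [[0.02, 1.0, -0.001], [1.0, -0.02, 0.0], [0.0, -0.001, -1.0]]
ft_force: [0.1, -0.3, -1.1]
opening: 0.734
grasp_force: 0.0
```

Emit:
play_rows(moves=[[0,0,-0.001,0,0,0,-0.8],[0,0,-0.01,0,0,0,-0.9],[0,0,-0.025,0,0,0,-1],[0,0,-0.05,0,0,0,-1],[0,0,-0.09,0,0,0,-1]])

```text
time_s: 11.75
tcp_pos: [0.5922, -0.2659, 0.2146]
eef_rot: [[0.02, 1.0, -0.004], [1.0, -0.02, 0.002], [0.002, -0.004, -1.0]]
ft_force: [0.5, 0.5, -0.5]
opening: 1.0
grasp_force: 0.0
```

Run:
```python
from ov import *
from plan import *
st()
S=cam("scene")
for q in spotter.boxes_of("scene","jar")[:3]: print(q)
cv2.imwrite("pics/placed.png",panel(S,190,175,160,80,5,[]))
dk=(.576,.2585,.114)
R=toolpanel(dk,0)  # tool y up the slope
hov=onpanel(dk,.065,.15);g=onpanel(dk,.065,.0277)
print(g)
plan([((.56,-.1,.26),down(.0),1),((.50,.15,.30),down(.06),2),(hov,R,2),(onpanel(dk,.065,.08),R,1)])
```

```text
{'time_s': np.float64(11.75), 'tcp_pos': array([ 0.5922, -0.2659,  0.2146]), 'joint_pos': array([-0.5009,  0.2689,  1.3387, -0.0001,  1.5384, -0.4812]), 'ft_force': array([ 0.5495,  0.4876, -0.4689]), 'opening': np.float64(1.0002), 'grasp_force': np.float64(0.0)}
{'rect': [221.9, 196.9, 263.2, 219.0], 'score': 0.91}
{'rect': [364.4, 159.1, 398.7, 181.4], 'score': 0.88}
[0.5379 0.3196 0.1117]
call [ 0.1673 -0.0396 -0.037 ] [ 0.59  0.32 -1.13]
call [ 0.125 -0.03  -0.02 ] [ 0.    0.   -1.72]
call [ 0.1258 -0.0262 -0.02  ] [ 0.    0.   -1.72]
call [ 0.0816 -0.011   0.0441] [-17.5    0.47  -1.5 ]
call [ 0.0817 -0.0218  0.0397] [-17.5    0.47  -1.5 ]
call [ 0.   -0.    0.07] [0. 0. 0.]
```

View pics/placed.png

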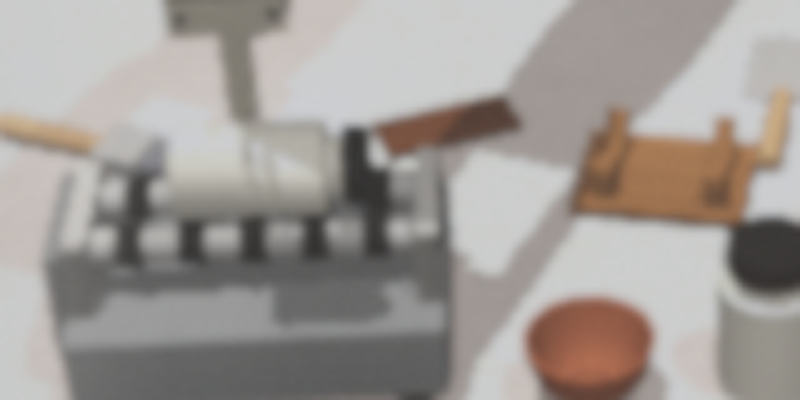

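The jar lies on both rollers, centred (165–343, centre 254). Next, the dial.

Run:
```python
from plan import *
T=cam("top");print("pot",atz(T,(224.2,233.8),0))
dk=(.576,.2585,.114)
a=np.radians(20);R=toolpanel(dk,a)
hov=onpanel(dk,.065,.13);print(onpanel(dk,.065,.0277))
plan([((.56,-.06,.28),down(.03),1),((.50,.15,.30),down(.1),1),(hov,R,3),(onpanel(dk,.065,.0277),R,2)])
```

```text
pot [0.3803 0.4033 0.    ]
[0.5379 0.3196 0.1117]
call [ 0.2068 -0.0395 -0.0598] [ 0.44  0.25 -2.84]
call [ 0.2117 -0.0537 -0.02  ] [ 0.    0.   -4.01]
call [ 0.0547 -0.0013  0.0348] [-11.57  -1.96  -6.72]
call [ 0.056  -0.0017  0.0326] [-11.57  -1.96  -6.72]
call [ 0.0573 -0.0014  0.0304] [-11.57  -1.96  -6.72]
call [-0.     -0.      0.0511] [0. 0. 0.]
call [-0.     -0.      0.0511] [0. 0. 0.]
```

Emit:
play_rows(moves=[[0.025,-0.004,-0.02,0,0,-0.6,-1],[0.065,-0.012,-0.04,0,0,-1.1,-1],[0.112,-0.02,-0.06,0.4,0.2,-1.7,-1],[0.16,-0.03,-0.06,0.4,0.2,-2.3,-1],[0.207,-0.04,-0.06,0.4,0.2,-2.8,-1]])

```text
time_s: 12.4
tcp_pos: [0.5573, -0.0573, 0.2763]
eef_rot: [[-0.029, 1.0, -0.006], [1.0, 0.029, 0.003], [0.003, -0.005, -1.0]]
ft_force: [0.1, -0.1, -1.0]
opening: 0.999
grasp_force: 0.0
```

Emit:
play_rows(moves=[[0.042,-0.011,-0.004,0,0,-0.8,-1],[0.085,-0.022,-0.008,0,0,-1.6,-1],[0.127,-0.032,-0.012,0,0,-2.4,-1],[0.17,-0.043,-0.016,0,0,-3.2,-1],[0.212,-0.054,-0.02,0,0,-4,-1]])

```text
time_s: 12.9
tcp_pos: [0.4966, 0.153, 0.2967]
eef_rot: [[-0.099, 0.995, -0.007], [0.995, 0.099, 0.003], [0.004, -0.007, -1.0]]
ft_force: [1.0, -0.2, 0.4]
opening: 1.0
grasp_force: 0.0
```

Run:
```python
from plan import *
st()
dk=(.576,.2585,.114)
a=np.radians(20);R=toolpanel(dk,a)
plan([(onpanel(dk,.065,.13),R,2)])
```

```text
{'time_s': np.float64(12.9), 'tcp_pos': array([0.4966, 0.153 , 0.2967]), 'joint_pos': array([ 0.1966, -0.1015,  1.5816,  0.0047,  1.6678,  0.0976]), 'ft_force': array([ 0.9708, -0.2477,  0.4236]), 'opening': np.float64(1.0), 'grasp_force': np.float64(0.0)}
call [ 0.0802 -0.0002  0.0509] [-17.52  -3.08 -10.12]
call [ 0.0829 -0.0006  0.0464] [-17.52  -3.08 -10.12]
```

Emit:
play_rows(moves=[[0.016,0,0.01,-3.5,-0.6,-2,-1],[0.032,0,0.02,-7,-1.2,-4,-1],[0.048,0,0.03,-10.5,-1.8,-6,-1],[0.064,0,0.041,-14,-2.5,-8.1,-1],[0.08,0,0.051,-17.5,-3.1,-10.1,-1]])

```text
time_s: 13.4
tcp_pos: [0.489, 0.2318, 0.2454]
eef_rot: [[-0.263, 0.917, 0.3], [0.962, 0.273, 0.008], [-0.075, 0.291, -0.954]]
ft_force: [-0.2, 0.5, -0.5]
opening: 0.995
grasp_force: 0.0
```

Emit:
play_rows(moves=[[0.016,0,0.009,-3.5,-0.6,-2,-1],[0.033,0,0.018,-7,-1.2,-4,-1],[0.05,0,0.028,-10.5,-1.8,-6,-1],[0.066,0,0.037,-14,-2.5,-8.1,-1],[0.083,0,0.046,-17.5,-3.1,-10.1,-1]])

```text
time_s: 13.9
tcp_pos: [0.481, 0.312, 0.1955]
eef_rot: [[-0.385, 0.725, 0.572], [0.901, 0.428, 0.065], [-0.197, 0.54, -0.818]]
ft_force: [0.3, -0.4, -0.0]
opening: 0.997
grasp_force: 0.0
```

Emit:
play_rows(moves=[[0,0,0,0,0,0,-1],[0,0,0,0,0,0,-1],[0,0,0,0,0,0,-1],[0,0,0,0,0,0,-1],[0,0,0,0,0,0,-1]])

```text
time_s: 14.4
tcp_pos: [0.4822, 0.3111, 0.1967]
eef_rot: [[-0.383, 0.727, 0.57], [0.903, 0.425, 0.064], [-0.196, 0.539, -0.819]]
ft_force: [0.1, -0.7, -0.1]
opening: 1.0
grasp_force: 0.0
```

Run:
```python
from plan import *
from ov import circ,panel
o=st()
dk=(.576,.2585,.114)
a=np.radians(20);R=toolpanel(dk,a)
plan([(onpanel(dk,.065,.0277),R,2)])
S=cam("scene");T=cam("top")
red=(0,0,255);g=(0,255,0)
tip=o["tcp_pos"];c=panel(S,345,130,130,120,5,[(dk,circ(.023,.0465,.065),red)])
q=((proj(S,tip)[0]-[345,130]+.5)*5).astype(int);cv2.circle(c,tuple(q.tolist()),4,g,1)
cv2.imwrite("pics/ball.png",c)
```

```text
{'time_s': np.float64(14.4), 'tcp_pos': array([0.4822, 0.3111, 0.1967]), 'joint_pos': array([ 0.6905, -0.4108,  2.1448, -0.4062,  0.9187,  0.3982]), 'ft_force': array([ 0.0582, -0.6675, -0.1235]), 'opening': np.float64(1.0003), 'grasp_force': np.float64(0.0)}
call [ 0.0015 -0.0009  0.0509] [-0.01  0.04 -0.07]
call [ 0.0015 -0.0009  0.0509] [-0.01  0.04 -0.07]
```

View pics/ball.png

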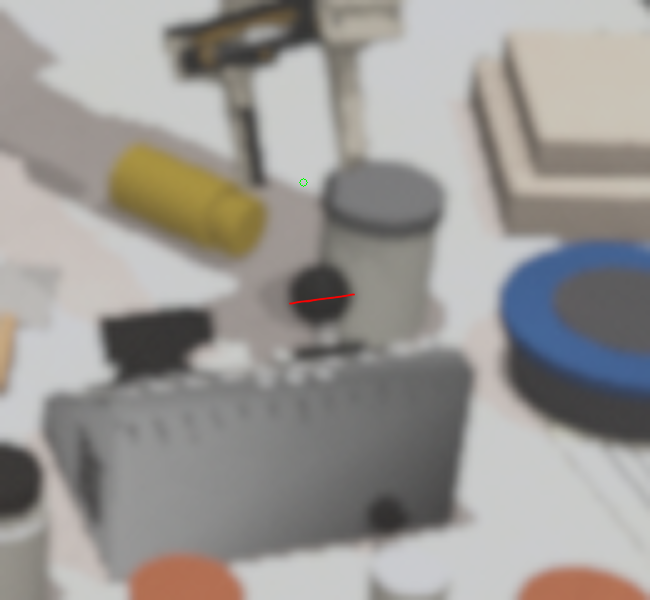

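Run:
```python
from plan import *
dk=(.5747,.2583,.114)
plan([(onpanel(dk,.065,.0277),toolpanel(dk,np.radians(20)),2)])
```

```text
call [ 0.0015 -0.0011  0.0504] [-0.02  0.04 -0.05]
call [ 0.0015 -0.0012  0.0504] [-0.02  0.04 -0.05]
```

Emit:
play_rows(moves=[[0.001,-0.001,0.012,0,0,0,-1],[0.002,-0.001,0.025,0,0,0,-1],[0.003,-0.002,0.035,0,0,0,-1],[0.003,-0.002,0.045,0,0,0,-1],[0.003,-0.002,0.055,0,0,0,-1]])

```text
time_s: 15.0
tcp_pos: [0.5105, 0.3167, 0.1478]
eef_rot: [[-0.384, 0.727, 0.569], [0.902, 0.427, 0.064], [-0.197, 0.538, -0.82]]
ft_force: [1.2, 0.5, 0.3]
opening: 1.001
grasp_force: 0.0
```

Emit:
play_rows(moves=[[0,0,0.01,0,0,0,-1],[0,0,0.02,0,0,0,-1],[0,0,0.03,0,0,0,-1],[0,0,0.04,0,0,0,-1],[0,0,0.046,0,0,0,-1]])

```text
time_s: 15.5
tcp_pos: [0.5366, 0.3195, 0.1101]
eef_rot: [[-0.384, 0.727, 0.569], [0.902, 0.427, 0.063], [-0.197, 0.538, -0.82]]
ft_force: [-0.1, 0.2, 0.1]
opening: 0.999
grasp_force: 0.0
```

Emit:
play_rows(moves=[[0,0,0,0,0,0,-0.5],[0,0,0,0,0,0,-0.2],[0,0,0,0,0,0,0],[0,0,0,0,0,0,0.2],[0,0,0,0,0,0,0.3]], newtons=12)

```text
time_s: 16.0
tcp_pos: [0.5364, 0.3199, 0.1117]
eef_rot: [[-0.384, 0.726, 0.57], [0.902, 0.427, 0.064], [-0.196, 0.539, -0.819]]
ft_force: [1.0, 0.5, 1.4]
opening: 0.623
grasp_force: 0.0
```

Run:
```python
from plan import *
o=st()
dk=(.5747,.2583,.114)
plan([(onpanel(dk,.065,.0277),toolpanel(dk,np.radians(20)),1)])
print(o["eef_rot"].T@o["ft_force"])
```

```text
{'time_s': np.float64(16.0), 'tcp_pos': array([0.5364, 0.3199, 0.1117]), 'joint_pos': array([ 0.6264, -0.1576,  2.1069, -0.4551,  0.6967,  0.4426]), 'ft_force': array([1.0211, 0.4539, 1.3723]), 'opening': np.float64(0.6227), 'grasp_force': np.float64(0.0)}
call [-0.0006 -0.0001  0.0001] [-0.    0.05 -0.05]
[-0.2524  1.6749 -0.5125]
```

Emit:
play_rows(moves=[[0,0,0,0,0,0,1],[0,0,0,0,0,0,1],[0,0,0,0,0,0,1],[0,0,0,0,0,0,1],[0,0,0,0,0,0,1]], newtons=10)

```text
time_s: 16.5
tcp_pos: [0.5369, 0.3202, 0.1121]
eef_rot: [[-0.384, 0.726, 0.571], [0.902, 0.426, 0.065], [-0.196, 0.54, -0.818]]
ft_force: [2.9, 3.3, 2.4]
opening: 0.491
grasp_force: 10.0
```

Run:
```python
from plan import *
o=st()
print(o["eef_rot"].T@o["ft_force"],o["opening"]*93, o["eef_rot"].T@o["ft_torque"])
```

```text
{'time_s': np.float64(16.5), 'tcp_pos': array([0.5369, 0.3202, 0.1121]), 'joint_pos': array([ 0.6262, -0.1572,  2.1061, -0.4553,  0.696 ,  0.4426]), 'ft_force': array([2.9353, 3.271 , 2.3862]), 'opening': np.float64(0.4907), 'grasp_force': np.float64(10.0001)}
[ 1.3551  4.8134 -0.0651] 45.6348255504404 [-0.4105  0.1427  0.0219]
```

Emit:
play_rows(moves=[[0,0.0005,0,0,0,0,1],[0,0.0005,0,0,0,-4,1],[0,0.0005,0,0,0,-10,1],[0,0.0005,0,0,0,-16,1],[0,0.0005,0,0,0,-22,1]], newtons=16)

```text
time_s: 17.0
tcp_pos: [0.5368, 0.3201, 0.1119]
eef_rot: [[-0.63, 0.527, 0.57], [0.674, 0.736, 0.064], [-0.386, 0.424, -0.819]]
ft_force: [-0.9, -0.3, 5.6]
opening: 0.486
grasp_force: 16.0
```

```bash
cat > f.py <<'E'
from plan import *
o=st()
R0=toolpanel((.5747,.2583,.114),0);M=R0.T@o["eef_rot"]
print("F",o["eef_rot"].T@o["ft_force"],"M",o["eef_rot"].T@o["ft_torque"],"open",o["opening"]*93,"ang",np.degrees(np.arctan2(M[0,1],M[1,1])))
E
python3 f.py
```

```text
{'time_s': np.float64(17.0), 'tcp_pos': array([0.5368, 0.3201, 0.1119]), 'joint_pos': array([ 0.6262, -0.1564,  2.1054, -0.4547,  0.6974,  0.054 ]), 'ft_force': array([-0.9407, -0.3104,  5.6394]), 'opening': np.float64(0.4858), 'grasp_force': np.float64(15.9992)}
F [-1.792   1.6682 -5.1759] M [-0.0914  0.0125  0.0746] open 45.181998040044164 ang 42.18903833261813
```

Emit:
play_rows(moves=[[0,0,0.001,0,0,0,1],[0,0,0.002,0,0,-4,1],[0,0,0.002,0,0,-9,1],[0,0,0.002,0,0,-14,1],[0,0,0.002,0,0,-18,1]])

```text
time_s: 17.5
tcp_pos: [0.5376, 0.32, 0.1106]
eef_rot: [[-0.762, 0.308, 0.57], [0.414, 0.908, 0.063], [-0.498, 0.284, -0.819]]
ft_force: [-11.8, -3.5, 14.3]
opening: 0.49
grasp_force: 16.0
```

```bash
python3 f.py
```

```text
{'time_s': np.float64(17.5), 'tcp_pos': array([0.5376, 0.32  , 0.1106]), 'joint_pos': array([ 0.6253, -0.152 ,  2.104 , -0.4559,  0.6951, -0.2583]), 'ft_force': array([-11.7915,  -3.4749,  14.2678]), 'opening': np.float64(0.4904), 'grasp_force': np.float64(16.0013)}
F [  0.4475  -2.7288 -18.6289] M [0.681  0.2811 0.0822] open 45.606883845027 ang 60.13998756864897
```

Emit:
play_rows(moves=[[0,0,-0.0005,0,0,-4,1],[0,0,-0.0005,0,0,-8,1],[0,0,-0.0005,0,0,-12,1],[0,0,-0.0005,0,0,-16,1],[0,0,-0.0005,0,0,-20,1]])

```text
time_s: 18.0
tcp_pos: [0.5375, 0.3197, 0.1106]
eef_rot: [[-0.821, 0.029, 0.57], [0.079, 0.995, 0.063], [-0.565, 0.097, -0.82]]
ft_force: [-5.2, -2.4, 9.4]
opening: 0.485
grasp_force: 16.0
```

```bash
python3 f.py
```

```text
{'time_s': np.float64(18.0), 'tcp_pos': array([0.5375, 0.3197, 0.1106]), 'joint_pos': array([ 0.6252, -0.1527,  2.1045, -0.4559,  0.6954, -0.6071]), 'ft_force': array([-5.1904, -2.3675,  9.388 ]), 'opening': np.float64(0.4854), 'grasp_force': np.float64(16.0005)}
F [ -1.2253  -1.597  -10.7994] M [0.3989 0.1153 0.0953] open 45.146101014151625 ang 80.11473189600598
```

Emit:
play_rows(moves=[[0,0,0,0,0,-4,1],[0,0,0,0,0,-8,1],[0,0,0,0,0,-12,1],[0,0,0,0,0,-16,1],[0,0,0,0,0,-20,1]], newtons=22)

```text
time_s: 18.5
tcp_pos: [0.5368, 0.3192, 0.1094]
eef_rot: [[-0.783, -0.253, 0.568], [-0.265, 0.962, 0.062], [-0.562, -0.102, -0.821]]
ft_force: [0.2, -0.7, 3.2]
opening: 0.49
grasp_force: 22.0
```

```bash
python3 f.py
```

```text
{'time_s': np.float64(18.5), 'tcp_pos': array([0.5368, 0.3192, 0.1094]), 'joint_pos': array([ 0.6248, -0.1521,  2.1056, -0.4552,  0.6957, -0.9555]), 'ft_force': array([ 0.198 , -0.7448,  3.2067]), 'opening': np.float64(0.4901), 'grasp_force': np.float64(21.9993)}
F [-1.7602 -1.0938 -2.5655] M [ 0.3288 -0.075   0.7619] open 45.5760570738461 ang 100.05796644848758
```

Moment 0.76 N·m, far above the 0.05 N·m friction, so the dial is at its stop. Release and retreat to the isolator.

Emit:
play_rows(moves=[[0,0,0,0,0,0,0],[0,0,0,0,0,0,-1],[0,0,0,0,0,0,-1],[0,0,0,0,0,0,-1],[0,0,-0.01,0,0,0,-1]])

```text
time_s: 19.0
tcp_pos: [0.5312, 0.3188, 0.1171]
eef_rot: [[-0.784, -0.252, 0.568], [-0.264, 0.963, 0.063], [-0.563, -0.101, -0.821]]
ft_force: [-0.6, -0.9, -0.0]
opening: 0.796
grasp_force: 0.0
```

Emit:
play_rows(moves=[[0,0,-0.02,0,0,0,-1],[0,0,-0.04,0,0,0,-1],[0,0,-0.06,0,0,0,-1],[0,0,-0.085,0,0,0,-1],[0,0,-0.105,0,0,0,-1]])

```text
time_s: 19.5
tcp_pos: [0.4713, 0.3128, 0.2063]
eef_rot: [[-0.782, -0.252, 0.57], [-0.263, 0.963, 0.065], [-0.565, -0.099, -0.819]]
ft_force: [0.6, 0.1, -0.4]
opening: 1.001
grasp_force: 0.0
```

Run:
```python
from plan import *
st()
dk=(.5747,.2583,.114);R=toolpanel(dk,0)
plan([(onpanel(dk,-.065,.13),R,3),(onpanel(dk,-.065,.022),R,2)])
```

```text
{'time_s': np.float64(19.5), 'tcp_pos': array([0.4713, 0.3128, 0.2063]), 'joint_pos': array([ 0.7114, -0.4415,  2.1489, -0.4085,  0.9503, -0.989 ]), 'ft_force': array([ 0.6405,  0.0802, -0.4303]), 'opening': np.float64(1.0014), 'grasp_force': np.float64(0.0)}
call [ 0.0077 -0.0429  0.0043] [-0.    0.01 33.31]
call [-0.0172 -0.0401  0.0043] [-0.    0.01 33.31]
call [-0.0364 -0.0241  0.0043] [-0.    0.01 33.31]
call [-0.     0.     0.054] [0. 0. 0.]
call [-0.     0.     0.054] [0. 0. 0.]
```

Emit:
play_rows(moves=[[0.003,-0.009,0.001,0,0,6.7,-1],[0.005,-0.018,0.002,0,0,13.3,-1],[0.007,-0.026,0.003,0,0,20,-1],[0.008,-0.035,0.003,0,0,26.7,-1],[0.008,-0.043,0.004,0,0,33.3,-1]])

```text
time_s: 20.0
tcp_pos: [0.4786, 0.2692, 0.2016]
eef_rot: [[-0.791, 0.222, 0.57], [0.313, 0.948, 0.064], [-0.526, 0.229, -0.819]]
ft_force: [-0.1, -0.9, 0.4]
opening: 1.003
grasp_force: 0.0
```

Emit:
play_rows(moves=[[-0.003,-0.008,0.001,0,0,6.7,-1],[-0.007,-0.016,0.002,0,0,13.3,-1],[-0.01,-0.024,0.003,0,0,20,-1],[-0.014,-0.032,0.003,0,0,26.7,-1],[-0.017,-0.04,0.004,0,0,33.3,-1]])

```text
time_s: 20.5
tcp_pos: [0.4857, 0.2263, 0.1984]
eef_rot: [[-0.539, 0.62, 0.57], [0.782, 0.62, 0.065], [-0.314, 0.481, -0.819]]
ft_force: [0.8, 0.2, 0.2]
opening: 1.0
grasp_force: 0.0
```

Emit:
play_rows(moves=[[-0.007,-0.005,0.001,0,0,6.7,-1],[-0.015,-0.01,0.002,0,0,13.3,-1],[-0.022,-0.014,0.003,0,0,20,-1],[-0.029,-0.019,0.003,0,0,26.7,-1],[-0.036,-0.024,0.004,0,0,33.3,-1]])

```text
time_s: 21.0
tcp_pos: [0.4927, 0.1836, 0.1949]
eef_rot: [[-0.11, 0.814, 0.57], [0.994, 0.089, 0.065], [0.002, 0.574, -0.819]]
ft_force: [-0.0, 0.7, 0.7]
opening: 1.0
grasp_force: 0.0
```

Run:
```python
from plan import *
st()
dk=(.5747,.2583,.114);R=toolpanel(dk,0)
plan([(onpanel(dk,-.065,.07),R,1),(onpanel(dk,-.065,.026),R,1)])
```

```text
{'time_s': np.float64(21.0), 'tcp_pos': array([0.4927, 0.1836, 0.1949]), 'joint_pos': array([ 0.3604, -0.6787,  2.3217, -0.1791,  0.9098,  0.3178]), 'ft_force': array([-0.017 ,  0.6555,  0.7355]), 'opening': np.float64(0.9998), 'grasp_force': np.float64(0.0)}
call [-0.0001  0.0007  0.0598] [ 0.01  0.04 -0.23]
call [-0.    -0.     0.044] [0. 0. 0.]
```

Emit:
play_rows(moves=[[0,0,0.012,0,0,0,-1],[0,0,0.025,0,0,0,-1],[0,0,0.038,0,0,0,-1],[0,0,0.05,0,0,0,-1],[0,0.001,0.06,0,0,0,-1]])

```text
time_s: 21.5
tcp_pos: [0.5277, 0.1878, 0.1455]
eef_rot: [[-0.114, 0.814, 0.57], [0.994, 0.094, 0.064], [-0.001, 0.573, -0.819]]
ft_force: [-0.1, 0.9, -0.8]
opening: 1.002
grasp_force: 0.0
```

Emit:
play_rows(moves=[[0,0,0.01,0,0,0,-1],[0,0,0.02,0,0,0,-0.8],[0,0,0.03,0,0,0,-0.6],[0,0,0.039,0,0,0,-0.4],[0,0,0.044,0,0,0,-0.2]])

```text
time_s: 22.0
tcp_pos: [0.5529, 0.1905, 0.1092]
eef_rot: [[-0.114, 0.814, 0.569], [0.994, 0.094, 0.064], [-0.002, 0.573, -0.82]]
ft_force: [-0.7, 0.1, 0.1]
opening: 0.707
grasp_force: 0.0
```

Emit:
play_rows(moves=[[0,0,0,0,0,0,0.3],[0,0,0,0,0,0,0.6],[0,0,0,0,0,0,1],[0,0,0,0,0,0,1],[0,0,0,0,0,0,1]], newtons=10)

```text
time_s: 22.5
tcp_pos: [0.5531, 0.1905, 0.11]
eef_rot: [[-0.114, 0.814, 0.57], [0.993, 0.094, 0.064], [-0.002, 0.574, -0.819]]
ft_force: [0.3, 1.6, -0.0]
opening: 0.275
grasp_force: 0.0
```

```bash
python3 f.py
```

```text
{'time_s': np.float64(22.5), 'tcp_pos': array([0.5531, 0.1905, 0.11  ]), 'joint_pos': array([ 0.3211, -0.3502,  2.267 , -0.2025,  0.6339,  0.3335]), 'ft_force': array([ 0.2667,  1.5737, -0.0198]), 'opening': np.float64(0.2747), 'grasp_force': np.float64(0.0)}
F [1.5331 0.3538 0.2691] M [ 0.3308 -0.0452 -0.0465] open 25.550944547598274 ang 0.05535299823313316
```

Emit:
play_rows(moves=[[0,0,0,0,0,0,1],[0,0,0,0,0,0,1],[0,0,0,0,0,0,1],[0,0,0,0,0,0,1],[0,0,0,0,0,0,1]], newtons=10)

```text
time_s: 23.0
tcp_pos: [0.5531, 0.1905, 0.1098]
eef_rot: [[-0.114, 0.814, 0.57], [0.994, 0.094, 0.064], [-0.002, 0.573, -0.819]]
ft_force: [-2.4, -0.1, 4.0]
opening: 0.175
grasp_force: 10.0
```

```bash
python3 f.py
```

```text
{'time_s': np.float64(23.0), 'tcp_pos': array([0.5531, 0.1905, 0.1098]), 'joint_pos': array([ 0.3211, -0.3497,  2.2668, -0.2025,  0.6339,  0.3335]), 'ft_force': array([-2.3924, -0.1247,  4.0093]), 'opening': np.float64(0.1755), 'grasp_force': np.float64(10.0002)}
F [ 0.1423  0.3406 -4.6559] M [ 0.5038 -0.0735 -0.0345] open 16.319902632509635 ang 0.05303954135467353
```

Emit:
play_rows(moves=[[0,0,0,0,0,0,1],[0,0,0,0,0,3,1],[0,0,0,0,0,8,1],[0,0,0,0,0,14,1],[0,0,0,0,0,20,1]], newtons=45)

```text
time_s: 23.5
tcp_pos: [0.5531, 0.1905, 0.1098]
eef_rot: [[0.174, 0.803, 0.57], [0.965, -0.255, 0.064], [0.197, 0.539, -0.819]]
ft_force: [-2.6, -1.1, 4.4]
opening: 0.171
grasp_force: 45.0
```

```bash
python3 f.py
```

```text
{'time_s': np.float64(23.5), 'tcp_pos': array([0.5531, 0.1905, 0.1098]), 'joint_pos': array([ 0.3212, -0.3497,  2.2668, -0.2028,  0.6338,  0.6865]), 'ft_force': array([-2.6311, -1.0928,  4.3918]), 'opening': np.float64(0.1712), 'grasp_force': np.float64(45.0104)}
F [-0.6499  0.532  -5.1672] M [ 0.4167 -0.3513 -0.2189] open 15.917631562446617 ang -20.156806978706268
```

Emit:
play_rows(moves=[[0,0,0,0,0,6,1],[0,0,0,0,0,12,1],[0,0,0,0,0,18,1],[0,0,0,0,0,24,1],[0,0,0,0,0,30,1]])

```text
time_s: 24.0
tcp_pos: [0.5531, 0.1905, 0.1099]
eef_rot: [[0.553, 0.608, 0.57], [0.708, -0.703, 0.064], [0.44, 0.368, -0.819]]
ft_force: [-3.1, -0.1, 3.8]
opening: 0.168
grasp_force: 45.0
```

```bash
python3 f.py
```

```text
{'time_s': np.float64(24.0), 'tcp_pos': array([0.5531, 0.1905, 0.1099]), 'joint_pos': array([ 0.3211, -0.3497,  2.2668, -0.2028,  0.6338,  1.2103]), 'ft_force': array([-3.0667, -0.1147,  3.828 ]), 'opening': np.float64(0.1682), 'grasp_force': np.float64(44.9923)}
F [-0.0927 -0.3743 -4.8911] M [-0.0716 -0.6569 -0.0292] open 15.643181133075226 ang -50.17152770053135
```

Emit:
play_rows(moves=[[0,0,0,0,0,6,1],[0,0,0,0,0,12,1],[0,0,0,0,0,18,1],[0,0,0,0,0,24,1],[0,0,0,0,0,30,1]])

```text
time_s: 24.5
tcp_pos: [0.5531, 0.1904, 0.1098]
eef_rot: [[0.783, 0.25, 0.57], [0.261, -0.963, 0.064], [0.565, 0.099, -0.819]]
ft_force: [-2.8, -0.6, 4.1]
opening: 0.171
grasp_force: 45.0
```

Emit:
play_rows(moves=[[0,0,0,0,0,3,1],[0,0,0,0,0,6,1],[0,0,0,0,0,8,1],[0,0,0,0,0,10,1],[0,0,0,0,0,11,1]])

```text
time_s: 25.0
tcp_pos: [0.553, 0.1904, 0.1098]
eef_rot: [[0.816, 0.099, 0.57], [0.076, -0.995, 0.064], [0.573, -0.008, -0.819]]
ft_force: [-4.5, -0.6, 4.7]
opening: 0.171
grasp_force: 45.2
```

```bash
python3 f.py
```

```text
{'time_s': np.float64(25.0), 'tcp_pos': array([0.553 , 0.1904, 0.1098]), 'joint_pos': array([ 0.3211, -0.3497,  2.2669, -0.2031,  0.6339,  1.9226]), 'ft_force': array([-4.4693, -0.6053,  4.7147]), 'opening': np.float64(0.1714), 'grasp_force': np.float64(45.1749)}
F [-0.9884  0.1197 -6.4481] M [-0.6857 -0.4666 -0.4193] open 15.93693326241408 ang -90.96692912036343
```

Moment reversed to −0.42 N·m at 91°, so the handle is at the on stop. Release and back off.

Emit:
play_rows(moves=[[0,0,0,0,0,0,0.3],[0,0,0,0,0,0,-0.3],[0,0,0,0,0,0,-0.6],[0,0,0,0,0,0,-0.6],[0,0,0,0,0,0,-0.6]])

```text
time_s: 25.5
tcp_pos: [0.5529, 0.1905, 0.1095]
eef_rot: [[0.816, 0.1, 0.57], [0.077, -0.995, 0.064], [0.573, -0.008, -0.819]]
ft_force: [-0.0, 0.1, 0.3]
opening: 0.552
grasp_force: 0.0
```

Emit:
play_rows(moves=[[0,0,-0.015,0,0,0,-0.6],[0,0,-0.03,0,0,0,-0.6],[0,0,-0.05,0,0,0,-0.6],[0,0,-0.075,0,0,0,-0.6],[0,0,-0.1,0,0,0,-0.6]])

```text
time_s: 26.0
tcp_pos: [0.4952, 0.1839, 0.1919]
eef_rot: [[0.816, 0.1, 0.569], [0.077, -0.995, 0.064], [0.573, -0.008, -0.82]]
ft_force: [-0.3, -0.0, 0.2]
opening: 0.799
grasp_force: 0.0
```

```bash
python3 f.py
python3 - <<'E'
from plan import *
plan([((.40,.17,.33),down(-1.2),3)])
E
```

```text
{'time_s': np.float64(26.0), 'tcp_pos': array([0.4952, 0.1839, 0.1919]), 'joint_pos': array([ 0.3587, -0.6649,  2.3187, -0.1798,  0.9003,  1.9016]), 'ft_force': array([-0.3355, -0.0367,  0.1807]), 'opening': np.float64(0.7986), 'grasp_force': np.float64(0.0)}
F [-0.1731  0.0017 -0.3414] M [-0.0775 -0.4223  0.0803] open 74.26568485444885 ang -90.93928566778835
call [ 0.0001  0.0011 -0.0561] [  1.43 -11.6   -5.06]
call [-0.0112 -0.0008 -0.055 ] [  1.43 -11.6   -5.06]
call [-0.0218 -0.0036 -0.0516] [  1.43 -11.6   -5.06]
```

Run:
```python
from plan import *
plan([((.45,.03,.33),down(-1.5),2),((.42,-.12,.33),down(-1.5),1)])
```

```text
call [ 0.0152  0.0737 -0.0744] [ -0.48 -17.46   0.73]
call [-0.0068  0.0743 -0.075 ] [ -0.48 -17.46   0.73]
call [-0.0405  0.1475  0.    ] [0. 0. 0.]
```

Emit:
play_rows(moves=[[0.002,0.005,-0.025,0,-3.5,0,-0.6],[0.005,0.02,-0.045,0,-7,0,-0.6],[0.008,0.037,-0.06,0,-10.5,0,-0.6],[0.012,0.055,-0.07,0,-14,0,-0.6],[0.015,0.074,-0.075,0,-17.5,0,-0.6]])

```text
time_s: 26.5
tcp_pos: [0.4733, 0.1064, 0.263]
eef_rot: [[0.949, 0.1, 0.299], [0.093, -0.995, 0.039], [0.301, -0.009, -0.954]]
ft_force: [0.4, 0.1, 0.1]
opening: 0.799
grasp_force: 0.0
```

Emit:
play_rows(moves=[[-0.001,0.015,-0.015,0,-3.5,0,-0.6],[-0.002,0.03,-0.03,0,-7,0,-0.6],[-0.004,0.045,-0.045,0,-10.5,0,-0.6],[-0.005,0.06,-0.06,0,-14,0,-0.6],[-0.007,0.074,-0.075,0,-17.5,0,-0.6]])

```text
time_s: 27.0
tcp_pos: [0.4513, 0.0289, 0.3306]
eef_rot: [[0.995, 0.099, -0.003], [0.099, -0.995, 0.008], [-0.002, -0.008, -1.0]]
ft_force: [0.1, 0.1, -0.3]
opening: 0.803
grasp_force: 0.0
```

Emit:
play_rows(moves=[[-0.008,0.03,0,0,0,0,-0.6],[-0.016,0.06,0,0,0,0,-0.6],[-0.024,0.09,0,0,0,0,-0.6],[-0.032,0.12,0,0,0,0,-0.6],[-0.04,0.148,0,0,0,0,-0.6]])

```text
time_s: 27.5
tcp_pos: [0.4259, -0.1229, 0.3285]
eef_rot: [[0.995, 0.1, -0.001], [0.1, -0.995, 0.008], [-0.0, -0.008, -1.0]]
ft_force: [0.4, 0.3, 0.4]
opening: 0.802
grasp_force: 0.0
```

Run:
```python
from ov import *
from plan import *
st()
F=[cam("top") for _ in range(6)];T=dict(F[0]);T["frame"]=np.mean([f["frame"].astype(float) for f in F],0).astype(np.uint8)
S=cam("scene")
out=np.zeros((600,800,3),np.uint8)
a=np.clip(panel(T,215,140,100,75,5,[]).astype(float)*1.0,0,255).astype(np.uint8)
out[:375,:500]=a
# brightened dial
b=panel(T,228,168,35,35,8,[]);out[:280,510:790]=np.clip(b.astype(float)*2.2,0,255).astype(np.uint8)
out[380:600,:400]=panel(S,345,170,100,55,4,[]);out[380:600,400:]=panel(S,190,180,100,55,4,[])
cv2.imwrite("pics/final.png",out)
```

```text
{'time_s': np.float64(27.5), 'tcp_pos': array([ 0.4259, -0.1229,  0.3285]), 'joint_pos': array([-0.4027, -0.3141,  1.7079,  0.0072,  1.7519,  1.0696]), 'ft_force': array([0.4297, 0.3204, 0.4305]), 'opening': np.float64(0.8022), 'grasp_force': np.float64(0.0)}
```

View pics/final.png

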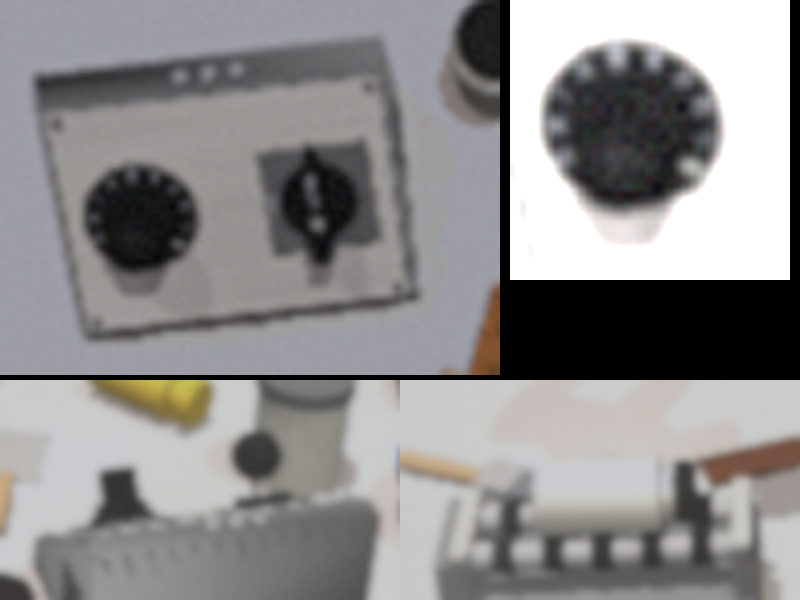

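The final picture shows the handle up the slope (on), the jar centred on the rollers, and the arm clear. The dial's pointer isn't visible here, but the stop torque confirms zero.

```bash
python3 -c "
from workcell import job_done
print(job_done())"
```

```text
the job is handed in; nothing more can be done
None
```

I handed the job in at about 28 s: the jar lies midway along the rollers, the dial is back at its zero stop (judged by the torque against the stop, since its pointer could not be seen), and the isolator was then turned fully on.

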